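Turn the condiment carousel so the toothpick jar faces front

ROBOT

A 6-joint arm with a two-finger parallel gripper is mounted at the origin on a cart in front of the work surface, level with it; the furniture and walls round the work are solid. World frame = base frame: x ahead of the robot, y to its left, z up, the work surface at z = 0. Lengths are in m, angles in rad, forces in N, time in s.
With the tool pointing down it reaches from about 0.35 to 0.775 m from the base axis. Payload 7.3 kg.
Tool frame: the origin (TCP) lies at the very end of the fingers, on their centre line; the grasp point (between the pads) lies 19 mm behind it; z points along the fingers, y is the direction in which the jaws open and shut (so a half turn about z gives the same grasp; the last joint's range is limited). The gripper opens to 92 mm and grips with 3 to 60 N. Pads are 19 mm wide; open, the fingers measure 130 mm over their backs; the gripper's body (75 mm by 190 mm) begins 47 mm behind the grasp point.
Start: joints at [-1.326, 0.342, 1.524, -0, 1.275, -0.146], TCP at [0.2, -0.485, 0.206] pointing down, gripper open.
Joint ranges: [-2.53, 2.53], [-0.77, 2.02], [0.04, 2.7], [-1, 4.14], [0.28, 2.66], [-3.11, 3.11]. Speed limits (rad/s): [2.57, 2.57, 3.14, 3.14, 3.14, 3.14].

INTERFACE

Orientations are given as [roll, pitch, yaw] about the fixed x, y, z axes, in that order (R = Rz(yaw) Ry(pitch) Rx(roll)).
In Python, from cell import robot gives the robot as it stands.
- The arm moves only by the tool apply_moves, never from a script. Its argument "plan" is a list of rows, each an object of numbers: "tx", "ty", "tz": the shift along the tool's x, y, z in m; "yaw": the turn about the tool's z in rad; "grip": the opening, from -1 (shut) to 1 (fully open), so that 0 is half open. In form: [{"tx": .., "ty": .., "tz": .., "yaw": .., "grip": ..}, ...]. A call has 1 to 8 rows; each row is the pose to reach, as a shift and turn from the pose commanded when the call began, along the tool's axes at that moment; what a row does not reach only later rows make up. A row lasts 1/8 s, in which the tool goes at most 62.5 mm and 10.7 degrees, less where a joint would pass 70% of its speed; a pose out of reach is approached as far as the arm can. A call with a gripper value outside its range is refused whole. The fingers move at their own pace and stop on an object; "force" is the grip in N (left out, the last holds). Time passes only in rows, so rows that repeat a pose let the fingers close. It gives the time, the measured TCP pose, the force and the opening at its end, in the units of the state.
- robot.observe(): the state, without advancing time (a new reading comes with each control period).
- robot.read_camera(name): name is "scene" or "top" or "wrist"; returns (picture, depth): 384x512x3 uint8, red, green, blue; 384x512 float32, m along the optical axis (not along the pixel's ray), 0 where there is no reading.
- robot.get_calibration(name): a dict with "camera_matrix" (3x3 intrinsics, pixels), "R" (3x3) and "t" (3): a world point X has camera coordinates R X + t. Camera axes: x right, y down, z forward; pixel columns grow to the right and rows downward; lengths in m; the calibration is good to about 2 mm. The wrist camera is an equidistant fisheye: a pixel r from the principal point sees the ray r / f radians off the axis. A picture is of the moment at which its call begins: read the wrist's pose just before it. get_calibration takes no time and is no camera call; for the wrist camera it gives the pose at the moment of the call.
- robot.hand_in(): hands the job in, once; it reports no verdict.
Trained networks look in the newest picture that a camera, given by its name, has taken for a name from the list of things; names that differ only in an ending like _2 or _b are one class to them, and where a whole thing is asked for, a point or a joint stands for the part that bears it (a point fixed in the world has none). Each returns a list of dicts, best first, with "confidence" (0 to 1); they miss things now and then, are a little off and sometimes report something else, mostly with a low value. They report only what shows in the picture. A call takes as long as a camera call. They do not tell look-alikes from the thing itself.
- robot.outline_of(label, camera): "region" (384x512 bool, what is visible of it) and "pixel" ([row, column] in pixels, amid what is visible of it).
- robot.tip_of(label, camera): "pixel" ([row, column] in pixels: a listed point, or the origin of a listed thing).
The state is a dict: "time": time; "qpos": joint angles; "qvel": joint speeds; "joint_efforts": joint torques, N m; "tool_pos": TCP position; "tool_rot": TCP orientation; "contact_force": force on the tool from outside, world axes, zero at the start; "torque": the same for the moment, N m; "opening": finger opening in m.
Only numpy, scipy, OpenCV 4.12 (cv2) and the standard library are available. Lean on these libraries where they do the work, as an engineer would, in place of code of your own. Each camera call takes 0.05 s, during which the arm holds its last target.

TASK

The round wooden condiment carousel should be served with its toothpicks first: turn it by pushing one of its upright pegs near the rim until the red toothpick jar stands right behind the yellow front block of the carousel's foot, in line between that block and the centre of the disc, then let go. Leave the jar in its ring on the disc and do not tip over the jar or the pepper shaker beside it.

Things in the scene. Friction and masses are not known exactly. Their poses are not given: they have to be found in the camera images.
- turntable_top (a point): centre of the top of the wooden disc (190 mm wide, top 28 mm above the table) on its upright axis; the axes turn with the disc, z up. Three steel pegs, 12 mm thick (black cap 15, foot 18), rise 62 mm above the top, 82 mm from the axis, towards -x and 120 degrees either side of it; the -x peg starts within 35 degrees of the front block. About 1 N at a peg turns the disc, either way; it stays where left
- front_mark (a point): the yellow block, 16 x 26 mm and 22 mm high, at the front of the carousel's fixed black foot; the point is the centre of its top, 22 mm above the table and 110 mm from the turning axis. Its x axis points level from the block to the turning axis, z up. It does not move
- jar_mid (a point): red toothpick jar, 46 mm across, 66 mm high with its picks; the point is its centre, 33 mm above its underside. It stands loose in a 5 mm high ring (58 mm outside) on the disc, half-way between two pegs, 55 mm from the axis, 60 degrees to one side of the disc's -x direction, and rides along
- shaker_mid (a point): glass pepper shaker with steel cap, 43 mm across, 75 mm high; the point is its centre, 37.5 mm above its underside. It stands loose in a like ring 60 degrees to the other side of the disc's -x direction. A second, identical shaker stands in the third ring, towards +x
Things that resemble listed ones, but are neither listed nor needed, are in the scene too. There is more than one size of the part that bears jar_mid; the job needs the smallest.

How it is judged:
By the outcome, as a careful person would: the job done as asked, in the order asked, and still so for the second after the job is handed in, with the robot touching nothing.
It also fails if it takes over 35 s, if anything falls off the work surface, if the arm or the gripper's body presses on something with over 40 N, if the wrist force passes 120 N, or if a joint passes its speed limit or range.

## Working session

There is one attempt and no reset: what is moved stays moved. The work goes in short steps, Python scripts to look and compute and a tool call to move; the robot and the scene stay as the last step left them, time stands still between calls to the robot, and variables do not carry over. Pictures are saved under pics/ and viewed, and the job is handed in when it is done.

Besides the shell and the picture viewer there is one more tool, called after "Emit:" by a JSON object that holds its "fn" and its "kwargs", one argument or row to a line. apply_moves: Moves the arm, as the interface text tells. Its arguments: {"type":"object","properties":{"plan":{"type":"array","items":{"type":"object","properties":{"tx":{"type":"number"},"ty":{"type":"number"},"tz":{"type":"number"},"yaw":{"type":"number"},"grip":{"type":"number"}}}},"force":{"type":"number"}},"required":["plan"]}

```bash
mkdir -p pics; ls
cat > h.py <<'E'
from cell import robot
import numpy as np, cv2
def save(n,p): cv2.imwrite('pics/'+n,cv2.cvtColor(p,cv2.COLOR_RGB2BGR))
def world(cam,d,r,c):
    K=np.array(cam['camera_matrix']);z=d[int(r),int(c)]
    p=np.linalg.inv(K)@[c,r,1]*z
    return np.array(cam['R']).T@(p-np.array(cam['t']))
def onplane(cam,r,c,h):
    K=np.array(cam['camera_matrix']);R=np.array(cam['R']);t=np.array(cam['t'])
    ray=R.T@np.linalg.inv(K)@[c,r,1];o=-R.T@t
    return o+ray*(h-o[2])/ray[2]
def pix(cam,X):
    q=np.array(cam['R'])@X+np.array(cam['t']);q=np.array(cam['camera_matrix'])@q
    return q[1]/q[2],q[0]/q[2]
E
python3 - <<'E'
from h import *
p,d=robot.read_camera('top');save('top1.png',p);np.save('dtop.npy',d)
for l in ['turntable_top','front_mark','jar_mid','shaker_mid']:
    for x in robot.tip_of(l,'top')[:4]: print(l,x['confidence'],x['pixel'],onplane(robot.get_calibration('top'),*x['pixel'],{'t':.028,'f':.022,'j':.061,'s':.0655}[l[0]]))
p,d=robot.read_camera('scene');save('scene1.png',p)
print(robot.observe())
E
```

```text
pics
turntable_top 0.85 [177.8, 212.6] [0.53114776 0.04941718 0.028     ]
front_mark 0.51 [219.3, 212.7] [0.43178283 0.04719431 0.022     ]
jar_mid 0.71 [207.9, 333.2] [ 0.45514503 -0.23140568  0.061     ]
jar_mid 0.7 [176.8, 234.3] [ 0.52609913 -0.00363865  0.061     ]
jar_mid 0.64 [183.6, 294.7] [ 0.51140605 -0.14356978  0.061     ]
shaker_mid 0.87 [188.7, 194.2] [0.49615273 0.08702186 0.0655    ]
{'time': 0.3, 'qpos': array([-1.32599584e+00,  3.42288365e-01,  1.52438975e+00,  1.09688528e-05,
        1.27540690e+00, -1.46007854e-01]), 'qvel': array([-0.00109068, -0.00241979, -0.00123316,  0.00105098,  0.00096544,
       -0.00031972]), 'joint_efforts': array([-2.49559953e-04, -4.30739236e+01, -2.44088316e+01,  7.16823852e-02,
        5.20547270e-02, -6.38890788e-05]), 'tool_pos': array([ 0.19998025, -0.48528253,  0.20568947]), 'tool_rot': array([-3.14110706e+00, -8.20133459e-05,  3.90805130e-01]), 'contact_force': array([-0.76588753, -0.00080773, -0.16602828]), 'torque': array([-0.01306671,  0.02060944, -0.04942812]), 'opening': 0.09188183256790314}
```

Run:
```python
import cv2
a=cv2.imread('pics/top1.png');cv2.imwrite('pics/top1c.png',cv2.resize(a[130:250,140:360],None,fx=3.6,fy=3.6,interpolation=cv2.INTER_CUBIC))
```

```text
(no output)
```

View pics/top1.png

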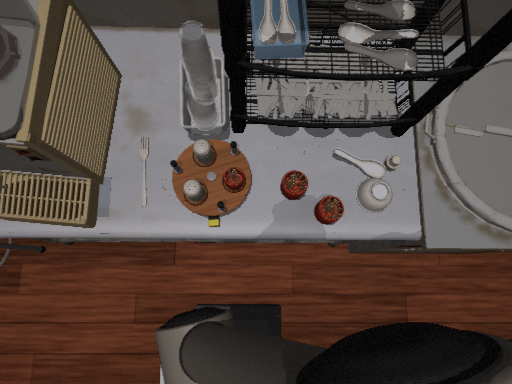

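View pics/top1c.png

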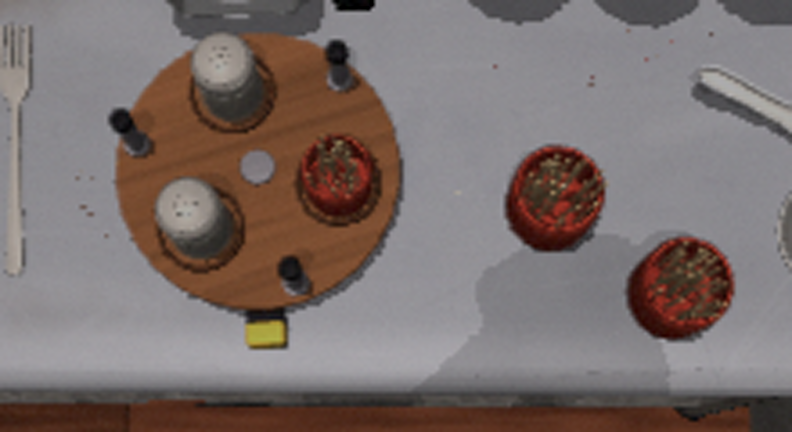

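View pics/scene1.png

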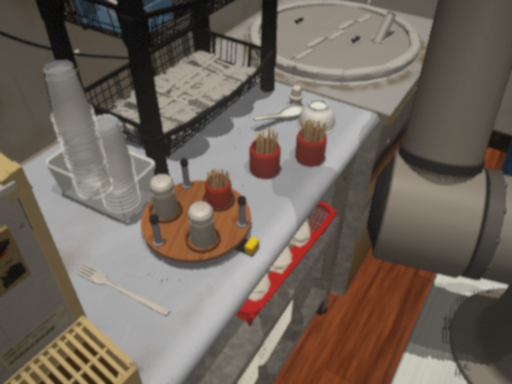

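Three red jars show in the top view: (177,234) in a ring on the disc, (184,294) and (208,329) loose on the table. The one meant is (177,234): it is the smallest and the only one in a ring, and the enlarged crop confirms this. The -x peg is at (204,220), between the jar and the front-left shaker. The yellow block is at (221,214).

Run:
```python
from h import *
c=robot.get_calibration('top')
f=lambda x,y,h:onplane(c,130+(y+.5)/3.6-.5,140+(x+.5)/3.6-.5,h)
print('c',f(257,167,.030)); print('block',f(266,332,.022))
for n,p in dict(m=(290,267),r=(337,50),l=(122,121)).items(): print(n,f(*p,.088))
pts=np.array([f(290,267,.088),f(337,50,.088),f(122,121,.088)]);C=pts.mean(0);print(C)
for q in pts: 
    v=(q-C)[:2]; print(np.hypot(*v),np.degrees(np.arctan2(v[1],v[0])))
p,d=robot.read_camera('top')
img=cv2.cvtColor(p,cv2.COLOR_RGB2HSV)
def blob(img,lo,hi):
    m=cv2.inRange(img,lo,hi);n,l,s,ce=cv2.connectedComponentsWithStats(m)
    return [(s[i,4],ce[i]) for i in range(1,n) if s[i,4]>15]
for a,ce in blob(img,(24,150,100),(34,255,255)): print('yellow',a,ce,onplane(c,ce[1],ce[0],.02))
s=robot.get_calibration('scene');p,d=robot.read_camera('scene')
for l,h in [('turntable_top',.028),('front_mark',.022),('jar_mid',.061)]:
    for x in robot.tip_of(l,'scene')[:3]: print(l,x['confidence'],x['pixel'],onplane(s,*x['pixel'],h))
print('obs',robot.observe()['time'])
```

```text
c [0.53498427 0.0530907  0.03      ]
block [0.42570999 0.04509169 0.022     ]
m [0.45795789 0.02558799 0.088     ]
r [ 0.59730488 -0.00104228  0.088     ]
l [0.54925749 0.13190138 0.088     ]
[0.53484009 0.05214903 0.088     ]
0.08134101467146855 -160.941139765197
0.08204368454909239 -40.41574332690475
0.08104504119243319 79.75290448877483
yellow 47 [213.21276596 222.        ] [0.42561266 0.04600393 0.02      ]
turntable_top 0.59 [216.5, 194.0] [0.53779225 0.05532224 0.028     ]
front_mark 0.53 [240.7, 251.5] [0.42714726 0.0445947  0.022     ]
jar_mid 0.95 [151.7, 266.3] [ 0.50365962 -0.12993475  0.061     ]
jar_mid 0.93 [140.2, 311.9] [ 0.44660355 -0.20873552  0.061     ]
jar_mid 0.81 [183.6, 217.6] [ 0.52980679 -0.00670157  0.061     ]
obs 0.55
```

Emit:
{"fn": "apply_moves", "kwargs": {
  "plan": [
    {"tx": 0.046, "ty": -0.04, "tz": 0, "yaw": 0, "grip": -0.26},
    {"tx": 0.092, "ty": -0.08, "tz": 0, "yaw": 0, "grip": -0.26},
    {"tx": 0.138, "ty": -0.12, "tz": 0, "yaw": 0, "grip": -0.26},
    {"tx": 0.185, "ty": -0.16, "tz": 0, "yaw": 0, "grip": -0.26},
    {"tx": 0.231, "ty": -0.2, "tz": 0, "yaw": 0, "grip": -0.26},
    {"tx": 0.277, "ty": -0.24, "tz": 0, "yaw": 0, "grip": -0.26},
    {"tx": 0.323, "ty": -0.28, "tz": 0, "yaw": 0, "grip": -0.26},
    {"tx": 0.37, "ty": -0.32, "tz": 0, "yaw": 0, "grip": -0.26}
  ]
}}

```text
time: 1.55
tool_pos: [0.421, -0.0468, 0.2063]
tool_rot: [3.141, -0.001, 0.391]
contact_force: [1.2, -0.5, -0.2]
opening: 0.0339
```

Emit:
{"fn": "apply_moves", "kwargs": {
  "plan": [
    {"tx": 0.031, "ty": -0.027, "tz": 0, "yaw": 0.02, "grip": -0.26},
    {"tx": 0.063, "ty": -0.054, "tz": 0, "yaw": 0.05, "grip": -0.26},
    {"tx": 0.063, "ty": -0.054, "tz": 0, "yaw": 0.05, "grip": -0.26}
  ]
}}

```text
time: 1.92
tool_pos: [0.4586, 0.0273, 0.2058]
tool_rot: [-3.141, -0.0, 0.345]
contact_force: [-0.0, 0.4, -0.1]
opening: 0.0339
```

Run:
```python
from h import *
o=robot.observe();print(o['tool_pos'],o['tool_rot'])
c=robot.get_calibration('wrist')
p,d=robot.read_camera('wrist');save('w1.png',p)
K=np.array(c['camera_matrix']);R=np.array(c['R']);t=np.array(c['t'])
print(K.tolist(),-R.T@t)
np.savez('w.npz',K=K,R=R,t=t)
p,d=robot.read_camera('top');save('top2.png',p)
```

```text
[0.45855694 0.02732871 0.20579045] [-3.14146187e+00 -3.15191744e-04  3.44601555e-01]
[[297.3186396354542, 0.0, 258.3745427503259], [0.0, 297.3186396354542, 190.43632967997422], [0.0, 0.0, 1.0]] [0.52587268 0.05003044 0.38478785]
```

View pics/w1.png

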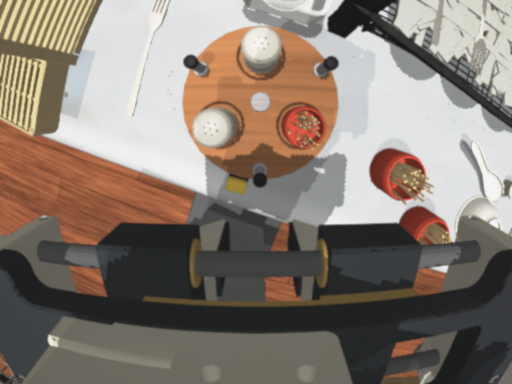

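The wrist view shows the disc centre at (101,260), peg caps at (62,191), (66,332) and (180,260), the block at (184,237) and the jar at (125,302). I'll use these for a second measurement.

```bash
cat >> h.py <<'E'
def fish(K,R,t,r,c,h):
    x=(c-K[0,2])/K[0,0];y=(r-K[1,2])/K[1,1];th=np.hypot(x,y)
    v=np.array([x/th*np.sin(th),y/th*np.sin(th),np.cos(th)])
    ray=R.T@v;o=-R.T@t
    return o+ray*(h-o[2])/ray[2]
E
python3 - <<'E'
from h import *
w=np.load('w.npz');K,R,t=w['K'],w['R'],w['t']
f=lambda r,c,h:fish(K,R,t,r,c,h)
C=f(101,260,.029);print('C',C)
img=cv2.cvtColor(cv2.imread('pics/w1.png'),cv2.COLOR_BGR2HSV)
m=cv2.inRange(img,(20,150,60),(36,255,255));n,l,s,ce=cv2.connectedComponentsWithStats(m)
for i in range(1,n):
    if s[i,4]>60: print(s[i],ce[i],f(ce[i][1],ce[i][0],.02))
P=[f(62,191,.09),f(66,332,.09),f(180,260,.09)]
Cp=np.mean(P,0);print('Cp',Cp)
for q in P:
    v=(q-Cp)[:2];print(q,np.hypot(*v),np.degrees(np.arctan2(v[1],v[0])))
a=cv2.imread('pics/w1.png');cv2.imwrite('pics/w1c.png',cv2.resize(a[10:210,150:360],None,fx=2.9,fy=2.9,interpolation=cv2.INTER_CUBIC))
E
```

```text
C [0.53673221 0.05225929 0.029     ]
[227 177  19  16 232] [236.1637931  184.49137931] [0.42857483 0.04546556 0.02      ]
Cp [0.53499657 0.05076252 0.09      ]
[0.55069171 0.13012328 0.09      ] 0.08089788383033887 78.81300585980001
[ 0.59436607 -0.00277565  0.09      ] 0.07994418176746358 -42.04347915887483
[0.45993195 0.02493993 0.09      ] 0.07938201799206365 -161.01653601571127
```

View pics/w1c.png

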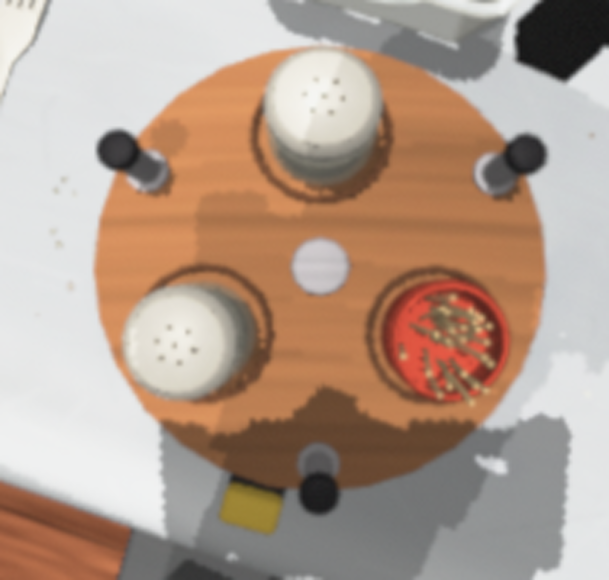

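Emit:
{"fn": "apply_moves", "kwargs": {
  "plan": [
    {"tx": 0, "ty": 0, "tz": 0.05, "yaw": 0, "grip": -0.26},
    {"tx": 0, "ty": 0, "tz": 0.1, "yaw": 0, "grip": -0.26},
    {"tx": 0, "ty": 0, "tz": 0.13, "yaw": 0, "grip": -0.26},
    {"tx": 0, "ty": 0, "tz": 0.152, "yaw": 0, "grip": -0.26},
    {"tx": 0, "ty": 0, "tz": 0.152, "yaw": 0, "grip": -0.26}
  ]
}}

```text
time: 2.65
tool_pos: [0.4564, 0.0242, 0.0529]
tool_rot: [-3.14, 0.003, 0.339]
contact_force: [-0.6, -0.6, 0.3]
opening: 0.0338
```

Run:
```python
from h import *
o=robot.observe();print(o['tool_pos'],o['tool_rot'],o['contact_force'])
p,d=robot.read_camera('scene');save('s2.png',cv2.resize(p[120:300,100:320],None,fx=3,fy=3))
# arc plan; commanded pose assumed
C=np.array([.5355,.0522]);yaw0=.341;X0=np.array([.4578,.0254])
th0=np.radians(-161)
ex=np.array([np.cos(yaw0),np.sin(yaw0)]);ey=np.array([np.sin(yaw0),-np.cos(yaw0)])
for k in range(0,90,5):
    th=th0-np.radians(k);X=C+.082*np.array([np.cos(th),np.sin(th)]);dd=X-X0
    print(k,(dd@ex).round(4),(dd@ey).round(4),'yaw +-',np.radians(k).round(3))
```

```text
[0.4564244  0.02420799 0.05291911] [-3.14029764  0.00330088  0.33919088] [-0.56396548 -0.61591296  0.25746183]
0 0.0002 -0.0 yaw +- 0.0
5 0.0006 -0.0072 yaw +- 0.087
10 0.0016 -0.0143 yaw +- 0.175
15 0.0032 -0.0212 yaw +- 0.262
20 0.0054 -0.028 yaw +- 0.349
25 0.0082 -0.0346 yaw +- 0.436
30 0.0116 -0.0409 yaw +- 0.524
35 0.0155 -0.0469 yaw +- 0.611
40 0.0199 -0.0526 yaw +- 0.698
45 0.0248 -0.0578 yaw +- 0.785
50 0.0301 -0.0626 yaw +- 0.873
55 0.0358 -0.0669 yaw +- 0.96
60 0.0419 -0.0707 yaw +- 1.047
65 0.0482 -0.0739 yaw +- 1.134
70 0.0549 -0.0766 yaw +- 1.222
75 0.0617 -0.0787 yaw +- 1.309
80 0.0687 -0.0802 yaw +- 1.396
85 0.0758 -0.081 yaw +- 1.484
```

View pics/s2.png

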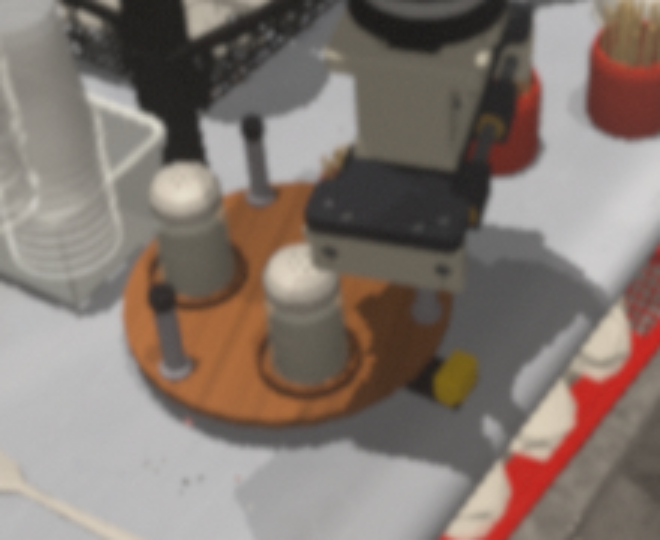

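Emit:
{"fn": "apply_moves", "kwargs": {
  "plan": [
    {"tx": 0.0006, "ty": -0.0072, "tz": 0, "yaw": 0.087, "grip": -0.26},
    {"tx": 0.0016, "ty": -0.0143, "tz": 0, "yaw": 0.175, "grip": -0.26},
    {"tx": 0.0032, "ty": -0.0212, "tz": 0, "yaw": 0.262, "grip": -0.26},
    {"tx": 0.0054, "ty": -0.028, "tz": 0, "yaw": 0.349, "grip": -0.26},
    {"tx": 0.0082, "ty": -0.0346, "tz": 0, "yaw": 0.436, "grip": -0.26},
    {"tx": 0.0116, "ty": -0.0409, "tz": 0, "yaw": 0.524, "grip": -0.26},
    {"tx": 0.0155, "ty": -0.0469, "tz": 0, "yaw": 0.611, "grip": -0.26},
    {"tx": 0.0155, "ty": -0.0469, "tz": 0, "yaw": 0.611, "grip": -0.26}
  ]
}}

```text
time: 3.7
tool_pos: [0.4577, 0.0745, 0.0552]
tool_rot: [-3.141, -0.002, -0.269]
contact_force: [0.5, -0.5, -0.2]
opening: 0.0341
```

Run:
```python
from h import *
p,d=robot.read_camera('scene');save('s3.png',cv2.resize(p[120:300,100:320],None,fx=2,fy=2))
p,d=robot.read_camera('top');save('t3.png',cv2.resize(p[120:250,140:320],None,fx=3,fy=3))
a=cv2.imread('pics/s3.png');b=cv2.imread('pics/t3.png')
b=cv2.resize(b,(360,260));cv2.imwrite('pics/st3.png',np.hstack([a,cv2.copyMakeBorder(b,0,100,0,0,0)]))
# next arc from k=35
C=np.array([.5355,.0522]);k0=35;th0=np.radians(-161-k0);yaw0=.341-.611
P=lambda th:C+.082*np.array([np.cos(th),np.sin(th)])
X0=P(th0);ex=np.array([np.cos(yaw0),np.sin(yaw0)]);ey=np.array([np.sin(yaw0),-np.cos(yaw0)])
for k in [40,45,50,55,60,65,70,75,80]:
    dd=P(th0-np.radians(k-k0))-X0;print(k,(dd@ex).round(4),(dd@ey).round(4),np.radians(k-k0).round(3))
print(X0)
```

```text
40 0.0004 -0.0071 0.087
45 0.0014 -0.0142 0.175
50 0.003 -0.0212 0.262
55 0.0052 -0.028 0.349
60 0.008 -0.0346 0.436
65 0.0114 -0.0409 0.524
70 0.0153 -0.0469 0.611
75 0.0197 -0.0525 0.698
80 0.0246 -0.0578 0.785
[0.45667654 0.07480226]
```

View pics/st3.png

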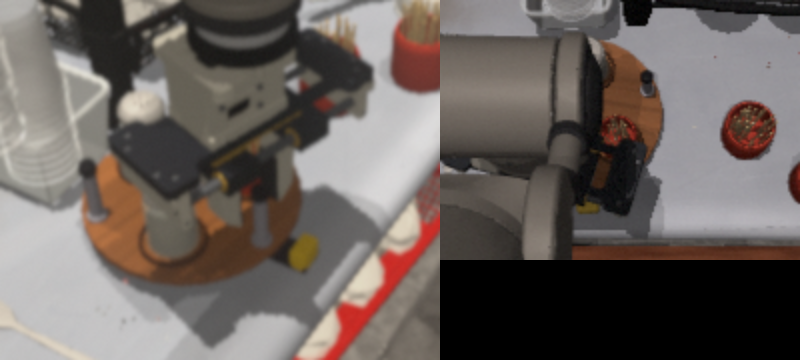

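The disc follows: the peg is between the fingers and the jar moved forward. I'll continue along the arc.

Emit:
{"fn": "apply_moves", "kwargs": {
  "plan": [
    {"tx": 0.0004, "ty": -0.0071, "tz": 0, "yaw": 0.087, "grip": -0.26},
    {"tx": 0.0014, "ty": -0.0142, "tz": 0, "yaw": 0.175, "grip": -0.26},
    {"tx": 0.003, "ty": -0.0212, "tz": 0, "yaw": 0.262, "grip": -0.26},
    {"tx": 0.0052, "ty": -0.028, "tz": 0, "yaw": 0.349, "grip": -0.26},
    {"tx": 0.008, "ty": -0.0346, "tz": 0, "yaw": 0.436, "grip": -0.26},
    {"tx": 0.0114, "ty": -0.0409, "tz": 0, "yaw": 0.524, "grip": -0.26},
    {"tx": 0.0153, "ty": -0.0469, "tz": 0, "yaw": 0.611, "grip": -0.26},
    {"tx": 0.0153, "ty": -0.0469, "tz": 0, "yaw": 0.611, "grip": -0.26}
  ]
}}

```text
time: 4.8
tool_pos: [0.4846, 0.1156, 0.0542]
tool_rot: [-3.141, -0.001, -0.879]
contact_force: [-0.6, 0.4, 0.7]
opening: 0.034
```

Run:
```python
from h import *
o=robot.observe();print(o['qpos'],o['tool_pos'])
c=robot.get_calibration('wrist');p,d=robot.read_camera('wrist');save('w4.png',p)
p,d=robot.read_camera('scene');save('s4.png',cv2.resize(p[120:300,100:320],None,fx=2,fy=2))
```

```text
[ 8.03117319e-02  4.74949644e-01  1.79541490e+00 -1.35204240e-04
  8.70383303e-01  2.53056745e+00] [0.48455412 0.11561117 0.05419301]
```

View pics/w4.png

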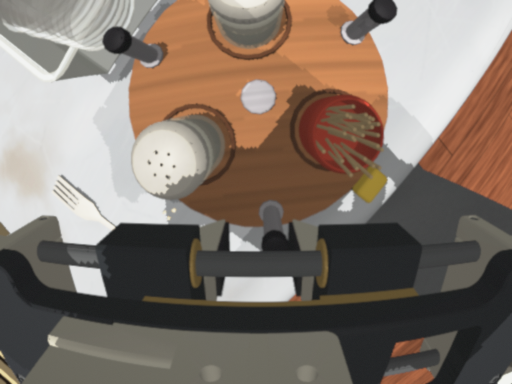

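View pics/s4.png

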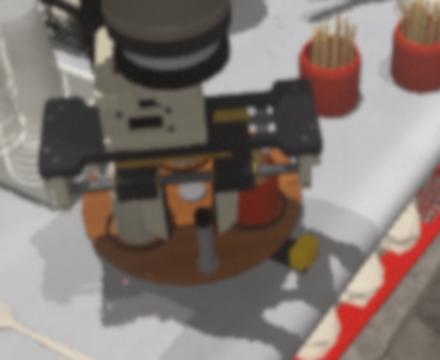

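The wrist view shows the disc centre at (97,258), the block at (183,369), peg caps at (40,118), (11,381) and (241,275), and the jar nearly at the block.

Run:
```python
from h import *
c=robot.get_calibration('wrist');K,R,t=[np.array(c[k]) for k in('camera_matrix','R','t')]
f=lambda r,c,h:fish(K,R,t,r,c,h)
P=np.array([f(40,118,.088),f(11,381,.088),f(241,275,.088)])
F=np.array([f(56,151,.03),f(33,352,.03)])
C=f(97,258,.03);B=f(183,369,.022)
ang=lambda v:np.degrees(np.arctan2(v[1],v[0]))
Cp=P.mean(0);print(C,Cp,B,np.hypot(*(B-C)[:2]),'front',ang(B-C),ang(B-Cp))
for q in P: print('cap',q,ang(q-Cp),ang(q-C),np.hypot(*(q-Cp)[:2]))
for q in F: print('foot',q,ang(q-C),np.hypot(*(q-C)[:2]))
print('tool',ang(robot.observe()['tool_pos']-C))
C=np.array([.5355,.0522]);k0=70;th0=np.radians(-161-k0);yaw0=.341-1.222
PP=lambda th:C+.082*np.array([np.cos(th),np.sin(th)])
X0=PP(th0);ex=np.array([np.cos(yaw0),np.sin(yaw0)]);ey=np.array([np.sin(yaw0),-np.cos(yaw0)])
for k in range(2,19,2):
    dd=PP(th0-np.radians(k))-X0;print(k,(dd@ex).round(4),(dd@ey).round(4),np.radians(k).round(3))
```

```text
[0.5356065  0.05216564 0.03      ] [0.53591304 0.05181339 0.088     ] [0.43079459 0.04524955 0.022     ] 0.10503984029102681 front -176.22476866296728 -176.4269571880319
cap [0.61191467 0.07391548 0.088     ] 16.214994228055577 15.908944800618572 0.07915017083032985
cap [ 0.51659613 -0.0243762   0.088     ] -104.22683462663011 -103.94807618774922 0.0786002316527661
cap [0.47922831 0.1059009  0.088     ] 136.34313799747213 136.37494229832927 0.07834932263558352
foot [0.61416938 0.0748984  0.03      ] 16.13819248866871 0.0817857253627429
foot [ 0.51617148 -0.02711461  0.03      ] -103.77404157533532 0.08162768643514945
tool 129.1075423122776
2 0.0001 -0.0029 0.035
4 0.0003 -0.0057 0.07
6 0.0005 -0.0086 0.105
8 0.0009 -0.0114 0.14
10 0.0014 -0.0142 0.175
12 0.0019 -0.017 0.209
14 0.0026 -0.0198 0.244
16 0.0034 -0.0226 0.279
18 0.0042 -0.0253 0.314
```

Emit:
{"fn": "apply_moves", "kwargs": {
  "plan": [
    {"tx": 0.0003, "ty": -0.0057, "tz": 0, "yaw": 0.07, "grip": -0.26},
    {"tx": 0.0009, "ty": -0.0114, "tz": 0, "yaw": 0.14, "grip": -0.26},
    {"tx": 0.0015, "ty": -0.015, "tz": 0, "yaw": 0.185, "grip": -0.26},
    {"tx": 0.0021, "ty": -0.0178, "tz": 0, "yaw": 0.22, "grip": -0.26},
    {"tx": 0.0021, "ty": -0.0178, "tz": 0, "yaw": 0.22, "grip": -0.26},
    {"tx": 0.0021, "ty": -0.0178, "tz": 0, "yaw": 0.22, "grip": -0.26}
  ]
}}

```text
time: 5.65
tool_pos: [0.4992, 0.1254, 0.0539]
tool_rot: [-3.141, -0.0, -1.1]
contact_force: [-0.2, -0.1, -1.2]
opening: 0.0338
```

Run:
```python
from h import *
p,d=robot.read_camera('wrist');save('w5.png',cv2.resize(p[:270,60:460],None,fx=2,fy=2,interpolation=cv2.INTER_CUBIC))
```

```text
(no output)
```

View pics/w5.png

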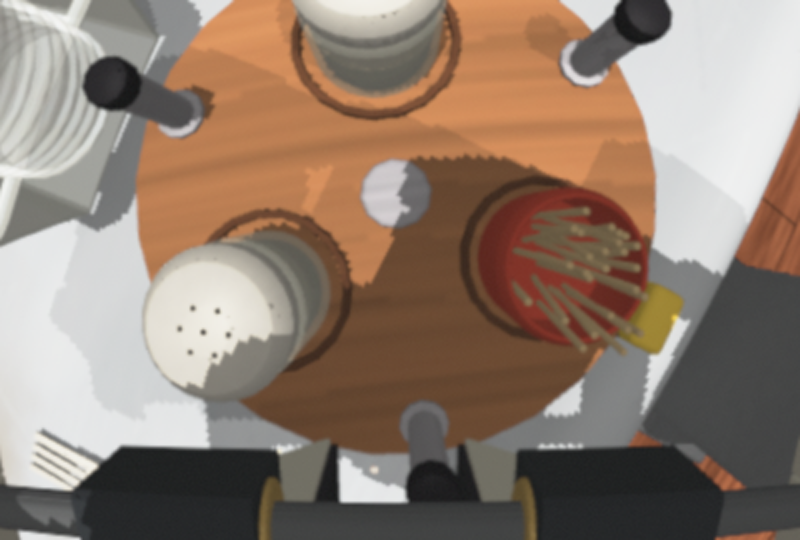

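Run:
```python
from h import *
c=robot.get_calibration('wrist');K,R,t=[np.array(c[k]) for k in('camera_matrix','R','t')]
f=lambda x,y,h:fish(K,R,t,y/2-.25,60+x/2-.25,h)
ang=lambda v:np.degrees(np.arctan2(v[1],v[0]))
C=f(396,193,.03);print(C)
for x,y,h,n in [(182,113,.03,'fl'),(585,63,.03,'fr'),(424,423,.03,'fm'),(111,83,.088,'cl'),(643,18,.088,'cr'),(432,480,.088,'cm')]:
    q=f(x,y,h);print(n,q,ang(q-C),np.hypot(*(q-C)[:2]))
for xy in [(661,318)]: q=f(*xy,.022);print('block',q,ang(q-C),np.hypot(*(q-C)[:2]))
print(robot.get_calibration('wrist')['t'])
```

```text
[0.53619362 0.05186009 0.03      ]
fl [0.61747728 0.05738237 0.03      ] 3.886613850879471 0.08147103312340406
fr [ 0.49986658 -0.02208811  0.03      ] -116.16257570321471 0.08238925983523697
fm [0.49037258 0.11977712 0.03      ] 124.00604428284959 0.08192857301947705
cl [0.61621328 0.05783409 0.088     ] 4.26959228007969 0.08024234189026222
cr [ 0.50089708 -0.01947755  0.088     ] -116.32535688275914 0.0795921131524104
cm [0.49266343 0.11615916 0.088     ] 124.09783143388645 0.07764824087387022
block [0.42623062 0.0438603  0.022     ] -175.83907311079884 0.11025361410553378
[0.50112404 0.11805243 0.27467802]
```

Measured now: the jar direction is -176.0° and the front block -176.2°. I'll back off a little so the finger loses contact, then lift.

Emit:
{"fn": "apply_moves", "kwargs": {
  "plan": [
    {"tx": 0, "ty": 0.004, "tz": 0, "yaw": 0, "grip": -0.26},
    {"tx": 0, "ty": 0.007, "tz": 0, "yaw": 0, "grip": -0.26},
    {"tx": 0, "ty": 0.007, "tz": -0.03, "yaw": 0, "grip": -0.26},
    {"tx": 0, "ty": 0.007, "tz": -0.07, "yaw": 0, "grip": -0.26},
    {"tx": 0, "ty": 0.007, "tz": -0.12, "yaw": 0, "grip": -0.26},
    {"tx": 0, "ty": 0.007, "tz": -0.15, "yaw": 0, "grip": -0.26},
    {"tx": 0, "ty": 0.007, "tz": -0.15, "yaw": 0, "grip": -0.26}
  ]
}}

```text
time: 6.58
tool_pos: [0.4941, 0.1224, 0.2063]
tool_rot: [-3.137, -0.002, -1.101]
contact_force: [-0.4, 0.9, -0.0]
opening: 0.0336
```

Run:
```python
from h import *
p,d=robot.read_camera('wrist');save('w6.png',cv2.resize(p[:270,60:460],None,fx=2,fy=2,interpolation=cv2.INTER_CUBIC))
p,d=robot.read_camera('scene');save('s6.png',cv2.resize(p[120:300,100:320],None,fx=3,fy=3))
```

```text
(no output)
```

View pics/w6.png

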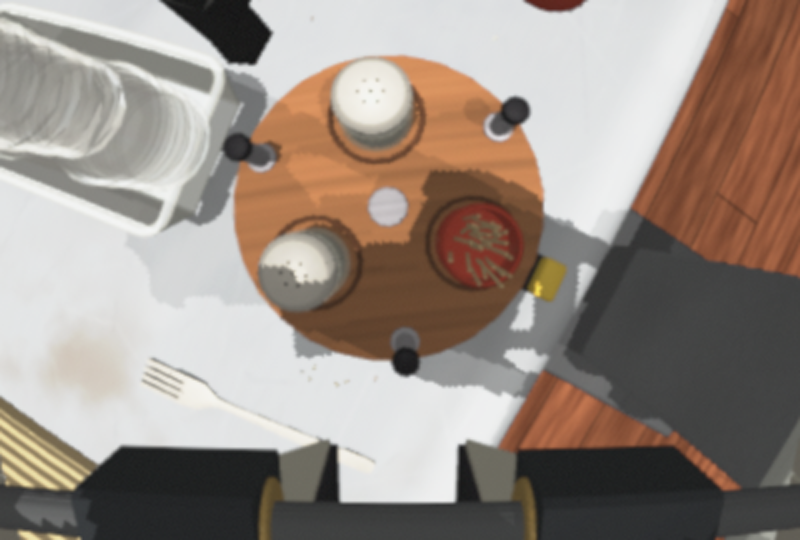

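View pics/s6.png

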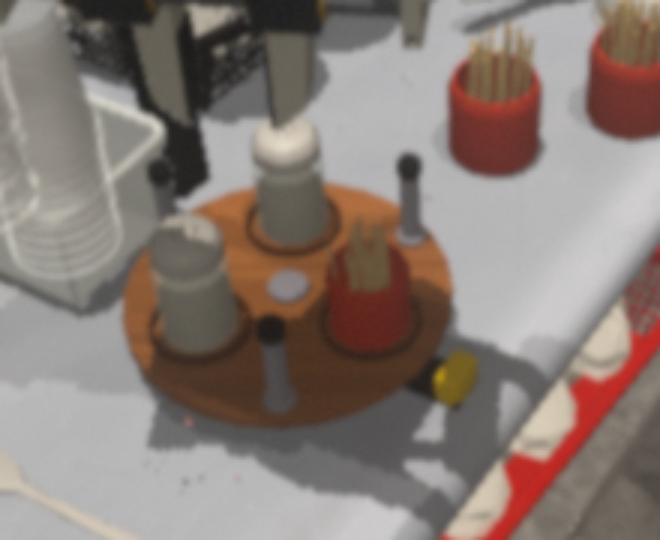

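Run:
```python
from h import *
c=robot.get_calibration('wrist');K,R,t=[np.array(c[k]) for k in('camera_matrix','R','t')]
f=lambda x,y,h:fish(K,R,t,y/2-.25,60+x/2-.25,h)
ang=lambda v:np.degrees(np.arctan2(v[1],v[0]))
C=f(388,207,.03);print(C)
for x,y,h,n in [(499,126,.03,'fr'),(405,341,.03,'fm'),(237,148,.088,'cl'),(515,111,.088,'cr'),(405,361,.088,'cm'),(546,280,.022,'block'),(475,243,.033,'ring'),(480,245,.08,'jar')]:
    q=f(x,y,h);print(n,q.round(4),ang(q-C).round(1),np.hypot(*(q-C)[:2]).round(4))
```

```text
[0.53286026 0.05206928 0.03      ]
fr [ 0.4973 -0.0219  0.03  ] -115.7 0.0821
fm [0.4875 0.1192 0.03  ] 124.0 0.081
cl [0.6132 0.0582 0.088 ] 4.4 0.0805
cr [ 0.4984 -0.0199  0.088 ] -115.6 0.0798
cm [0.4889 0.1182 0.088 ] 123.6 0.0794
block [0.4266 0.0462 0.022 ] -176.9 0.1065
ring [0.478  0.0476 0.033 ] -175.3 0.055
jar [0.4816 0.0485 0.08  ] -176.1 0.0514
```

The disc has not moved since release: the jar direction from the pegs is about -176° and the block -176.5° ±0.5. All things are upright and the robot is clear, so I'm handing in.

```bash
python3 -c "
from cell import robot
print(robot.hand_in(), robot.observe()['time'])"
```

```text
the job is handed in; nothing more can be done
the job is handed in; nothing more can be done
```

I turned the carousel about 75° clockwise (seen from above) by pushing its -x peg with the half-open fingers around it. I then backed the finger off the peg, lifted 150 mm clear, and handed the job in shortly after 6.6 s.

- **Alignment:** seen from the disc centre, the jar lies at about -176° and the yellow block at -176° to -177°. That puts the jar in line behind the block to about 1°. The readings differed a little: the pegs put the jar at about -176°, while its ring, harder to pick out, gave -175.3°.
- **State after release:** the jar and both shakers are upright in their rings. The disc stayed where I left it, and the gripper touches nothing.
- **Failed checks:** none failed.

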